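# Set the carton stop and lock it with its thumb wedge

## Robot

A 6-joint arm with a two-finger parallel gripper is mounted at the origin on the work surface. World frame = base frame: x ahead of the robot, y to its left, z up, the work surface at z = 0. Lengths are in m, angles in rad, forces in N, time in s.
With the tool pointing down it reaches from about 0.425 to 0.95 m from the base axis. Payload 3.5 kg.
Tool frame: the origin (TCP) lies on the centre line of the jaws, within the pads' length; the fingertips stand 14 mm ahead of it and the grasp point (between the pads) lies 5 mm behind it (ctrl.finger_overhang is the distance from the TCP to the fingertips, in m); z points along the fingers, y is the line along which they close (so a half turn about z gives the same grasp; the last joint's range is limited). The gripper opens to 85 mm and grips with 20 to 120 N. Pads are 22 mm wide; open, the fingers measure 114 mm over their backs; the gripper's body (76 mm by 85 mm) begins 54 mm behind the grasp point. The pads swing forward as they close: fully open they stand 13 mm farther back than shut.
Start: joints at [1.192, 0.286, 1.577, -0, 1.279, -0.15], TCP at [0.153, 0.657, 0.245] pointing down, gripper open.
Joint ranges: [-2.77, 2.77], [-0.9, 2.22], [0.21, 2.48], [-1.53, 4.67], [0.24, 2.81], [-2.84, 2.84]. Speed limits (rad/s): [2.79, 2.79, 3.14, 3.14, 3.14, 3.14].

## Interface

Orientations are given as a unit quaternion [x, y, z, w].
In Python, from plant import ctrl gives the robot as it stands.
- The arm moves only by the tool send_rows, never from a script. Its argument "moves" is text: rows parted by semicolons, each of 7 numbers parted by spaces: the turn, a rotation vector about the tool's x, y, z in units of 360 degrees (1.0 is 360 degrees), then the shift along the tool's x, y, z in units of 20 cm (1.0 is 20 cm), then the gripper's target within -1 to 1 (fully open at 1, half-way at 0, shut at -1). A call has 1 to 12 rows; each row is the pose to reach, as a shift and turn from the pose commanded when the call began, along the tool's axes at that moment, turning the shorter way round; what a row does not reach only later rows make up. A row lasts 1/8 s, in which the tool goes at most 62.5 mm and 10.7 degrees, less where a joint would pass 70% of its speed; a pose out of reach is approached as far as the arm can. A call with a number of a shift or a turn outside -1 to 1 is refused whole. A call with a gripper value outside its range is refused whole. The fingers move at their own pace and stop on an object; "newtons" is the grip in N (left out, the last holds). Time passes only in rows, so rows that repeat a pose let the fingers close. It gives the time, the measured TCP pose, the force, the opening and the grip force at its end, in the units of the state.
- ctrl.get_state(): the state, without advancing time (a new reading comes with each control period).
- ctrl.read_camera(name): name is "side" or "top" or "wrist"; returns a dict with "image" (420x560x3 uint8, red, green, blue), "fovy" (degrees; the focal length in pixels is half the picture's height over the tangent of half this angle, whatever the lens; pixels are square), "cx", "cy" (the principal point, pixels), "distortion" ([k1, k2, p1, p2, k3] as OpenCV has them; the pictures are not rectified), "extrinsics" (4x4, takes a point from camera to world coordinates). Camera axes: x right, y up, looking along -z (the intrinsics and any distortion apply to the point x, -y, -z); pixel columns grow to the right and rows downward; lengths in m; the calibration is good to about 2 mm. A picture is of the moment at which its call begins. There is no depth.
- ctrl.sign_off(): hands the job in; it is judged then, once.
The state is a dict: "time": time; "qpos": joint angles; "dq": joint speeds; "joint_efforts": joint torques, N m; "eef_pos": TCP position; "tcp_rot": TCP orientation; "contact_force": force on the tool from outside, world axes, zero at the start; "wrist_torque": the same for the moment, N m; "opening": opening from 0.0 (shut) to 1.0 (fully open); "finger_force": force on a finger pad.
Only numpy, scipy, OpenCV 4.12 (cv2) and the standard library are available. Lean on these libraries where they do the work, as an engineer would, in place of code of your own. Each camera call takes 0.05 s, during which the arm holds its last target. There are 200 camera calls.

## Task

Set the stop on the packing jig to this carton: gently slide the stop bar up by its black grip until the paddle has brought the carton against the end stop and everything sits snug, without squashing the carton. Then push the thumb wedge along its ramp, by its tab and with a firm thumb's push but without forcing it, until it jams the bar fast, and let go. Leave the tape gun, the tape roll and the marker where they lie.

Things in the scene. Friction and masses are not known exactly. Their poses are not given: they have to be found in the camera images.
- stop_face (a point): Packing jig, fixed on the bench: a 220 x 550 mm plywood bed, 12 mm thick. This point lies on the inner face of its end stop (aluminium plate 180 mm wide, top 77 mm above the bench), on the jig's centre line, 42 mm above the bench. Axes: +y runs along the bar towards and into the end stop (the way in which bar and wedge are pushed), x across the jig, z up. The carton bay before the stop has a low rail (top 32 mm above the bench) on either side with 3 mm of slack to the carton.
- grip (a point): Black upright grip post on the stop bar, 24 mm in diameter and 46 mm high (from 29 to 75 mm above the bench); this point is its centre, half-way up, 52 mm above the bench. The bar's paddle begins 48 mm ahead of it in +y (two small gussets 32 mm ahead); the low bar guide (with its bolts up to 41 mm above the bench) ends 26 mm or more behind it.
- stop_bar: Flat steel bar 25 x 16 mm and 300 mm long that slides along the jig's centre line through a low guide, with an aluminium paddle (110 mm wide, 8 mm thick, top 74 mm above the bench) at its +y end and the black grip post behind the paddle. Axes as stop_face; origin on the centre line at the underside of the jig, 34 mm behind the paddle's front face.
- paddle_face (a point): Centre of the paddle's front face, which meets the carton. With the carton snug it stands 130 mm (the carton's length) from stop_face.
- bar_slide (a joint): Travel of the stop bar in m, growing towards the end stop (0 to 0.12); starts anywhere from 0 to 0.028. It runs with about 3 N of friction and stays where it is left. With the carton snug between paddle and end stop it reads 0.080.
- carton_center (a point): Centre of the white, taped carton, 170 mm across the jig, 130 mm along it, 75 mm high (top 87 mm above the bench), 0.35 to 0.7 kg. It stands loose in the bay, 20 to 45 mm short of the end stop and ahead of the paddle; pushing it along takes about 2 to 6 N. Over 60 N from the paddle, even as a short knock, squashes it: it meets the end stop hard unless the last centimetre is slow.
- carton: The same carton; origin at the centre of its underside, z up.
- wedge: Dark steel thumb wedge, 110 mm long, 18 mm high, tapering 1 in 8 from 24 mm at its thick end (towards -y) to 10 mm. It is captive and slides beside the bar, on the side towards the robot, between the bar's flank and the sloping face of a ramp block. Origin at the foot of its thick end, on the face towards the bar. Axes as stop_face.
- tab (a point): Centre of the upright thumb tab at the wedge's thick end: 28 mm wide across the jig, 10 mm thick along it (its rear face, to push on, is 5 mm behind this point in -y), from 14 to 62 mm above the bench; this point lies 47 mm above the bench and 28 mm to the robot's side (-x) of the bar's centre line. Behind the tab the bed is clear, apart from the bar's end beside it, whose top is 30 mm above the bench.
- wedge_slide (a joint): Travel of the wedge in m, growing in +y (tightening), 0 to 0.052; starts loose at 0 to 0.006. It runs freely with 2 to 5 N. Where it bites depends on how the ramp block was bolted down, from about 0.010 to 0.042, and cannot be told beforehand. From there it resists by some 5 to 10 N more per mm. A push of about 20 N jams it and it stays put by itself; under 15 N it is not fast, over 30 N forces it.
- tape_gun: Bystander: red and black hand tape dispenser, about 240 x 70 mm, 100 mm high, lying to the right of the jig; origin under its middle.
- tape_roll: Bystander: roll of brown tape lying flat, 110 mm in diameter, 50 mm high, to the left between robot and jig; origin under its centre.
- marker: Bystander: marker pen with black cap, 112 mm long, 17 mm thick, lying to the right between robot and jig; origin under its middle.
Things that resemble listed ones, but are neither listed nor needed, are in the scene too. Of the things that look like the carton, the larger one is meant.

How it is judged:
By the outcome, as a careful person would: the job done as asked, in the order asked, and still so for the second after the job is handed in, with the robot touching nothing.
It also fails if it takes over 59 s, if anything falls off the work surface, if the arm or the gripper's body presses on something with over 40 N, if the wrist force passes 120 N, or if a joint passes its speed limit or range.

## Working session

There is one attempt and no reset: what is moved stays moved. The work goes in short steps, Python scripts to look and compute and a tool call to move; the robot and the scene stay as the last step left them, time stands still between calls to the robot, and variables do not carry over. Pictures are saved under pics/ and viewed, at most 10 in all, crops included, and the job is handed in when it is done.

Besides the shell and the picture viewer there is one more tool, called after "Emit:" by a JSON object that holds its "name" and its "arguments". send_rows: Moves the arm, as the interface text tells. Its arguments: {"type":"object","properties":{"moves":{"type":"string"},"newtons":{"type":"number"}},"required":["moves"]}

```bash
mkdir -p pics; cat > h.py <<'E'
import numpy as np, cv2
from plant import ctrl
from scipy.spatial.transform import Rotation as R
def cam(n,save=None):
    c=ctrl.read_camera(n)
    if save: cv2.imwrite(save,c["image"][:,:,::-1])
    return c
def K(c):
    h=c["image"].shape[0]; f=h/2/np.tan(np.radians(c["fovy"])/2)
    return np.array([[f,0,c["cx"]],[0,f,c["cy"]],[0,0,1.]])
def px2w(c,px,z):
    u=cv2.undistortPoints(np.array(px,float).reshape(-1,1,2),K(c),np.array(c["distortion"],float)).reshape(-1,2)
    E=np.array(c["extrinsics"]); out=[]
    for (a,b),zz in zip(u,np.broadcast_to(z,len(u))):
        d=E[:3,:3]@np.array([a,-b,-1]); o=E[:3,3]; out.append(o+d*(zz-o[2])/d[2])
    return np.array(out)
def w2px(c,P):
    E=np.linalg.inv(np.array(c["extrinsics"])); p=np.atleast_2d(P)@E[:3,:3].T+E[:3,3]
    p=p*[1,-1,-1]
    return cv2.projectPoints(p,np.zeros(3),np.zeros(3),K(c),np.array(c["distortion"],float))[0].reshape(-1,2)
E
python3 - <<'E'
from h import *
a=cam("top","pics/top.png");b=cam("side","pics/side.png")
s=ctrl.get_state();print(s, ctrl.finger_overhang)
for c in(a,b):print(np.round(c["extrinsics"],3),c["fovy"])
E
```

```text
{'time': 0.1, 'qpos': array([ 1.19201626e+00,  2.87118567e-01,  1.57807119e+00,  3.30257344e-06,
        1.27858122e+00, -1.49977650e-01]), 'dq': array([-0.0008969 , -0.00242008, -0.00400197,  0.00043809, -0.00159485,
       -0.00105346]), 'joint_efforts': array([ 9.58182827e-04, -4.07294047e+01, -2.93700027e+01, -1.26503519e-04,
        3.38060578e-03,  2.08331682e-05]), 'eef_pos': array([0.15283797, 0.65687767, 0.24403581]), 'tcp_rot': array([ 1.14152238e-01,  9.93462672e-01, -1.05090625e-03, -2.86134571e-04]), 'contact_force': array([0.41184225, 0.37119961, 0.43280326]), 'wrist_torque': array([-0.01101319,  0.06525226, -0.03215326]), 'finger_force': 0.0, 'opening': 1.0024920423611097} 0.014
[[ 0.006  0.998 -0.064  0.39 ]
 [-1.     0.005 -0.012 -0.063]
 [-0.012  0.065  0.998  1.387]
 [ 0.     0.     0.     1.   ]] 46.882942124105526
[[ 0.952  0.184 -0.245  0.1  ]
 [-0.306  0.579 -0.756 -1.204]
 [ 0.003  0.794  0.608  1.01 ]
 [ 0.     0.     0.     1.   ]] 45.50520925941866
```

View pics/top.png

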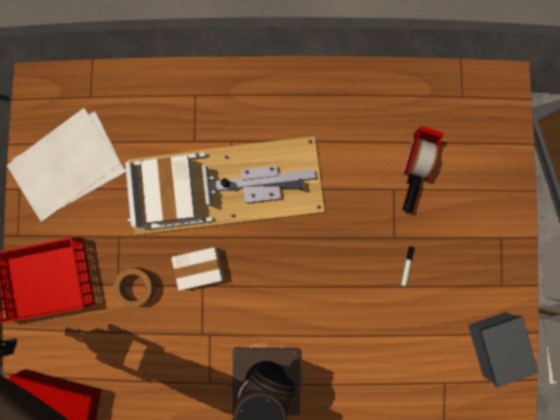

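View pics/side.png

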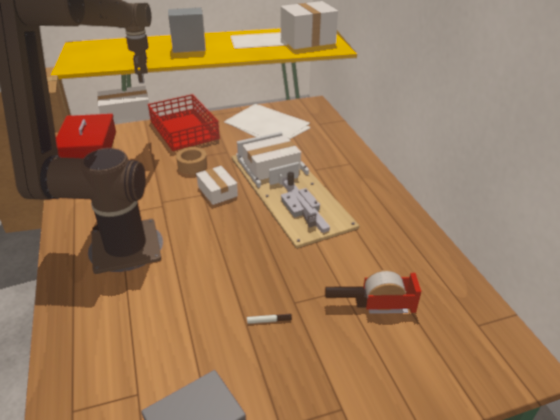

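The top picture shows the jig from about (125,160) to (325,212), with the end stop at the left (world +y), the grip at about (227,184) and the tab at about (303,184). I'll enlarge this area.

```bash
python3 - <<'E'
from h import *
im=cv2.imread("pics/top.png")
cv2.imwrite("pics/topc.png",cv2.resize(im[130:240,190:330],None,fx=5.5,fy=5.4,interpolation=cv2.INTER_CUBIC))
E
```

```text
(no output)
```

View pics/topc.png

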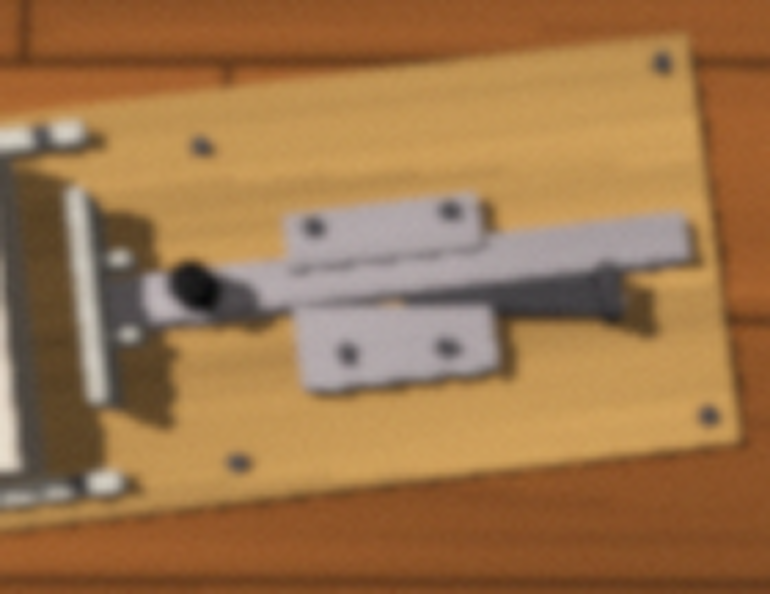

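```bash
python3 - <<'E'
from h import *
c=cam("top")
pts={"rearL":(688,33,.012),"rearR":(741,440,.012),"barendL":(688,213,.030),"barendR":(692,262,.030),"gripTop":(188,281,.075),"gripbase":(205,288,.03),"padL":(66,188,.074),"padR":(92,405,.074),"tab":(608,292,.062)}
for k,(x,y,z) in pts.items():
    print(k,np.round(px2w(c,[(190+x/5.5,130+y/5.4)],z)[0],4))
P={k:px2w(c,[(190+x/5.5,130+y/5.4)],z)[0] for k,(x,y,z) in pts.items()}
# stop / carton from full picture
for k,(u,v,z) in {"stopTopL":(129,160,.077),"stopTopR":(136,228,.077)}.items(): print(k,np.round(px2w(c,[(u,v)],z)[0],4))
d=P["rearL"]-P["rearR"];print("acrossW",np.linalg.norm(d),np.degrees(np.arctan2(-d[1],d[0])))
m=(P["barendL"]+P["barendR"])/2
a=P["gripTop"]-m;print("bar dir",np.degrees(np.arctan2(a[0],a[1])),np.linalg.norm(a[:2]))
d=P["padL"]-P["padR"];print(np.linalg.norm(d),np.degrees(np.arctan2(-d[1],d[0])))
E
```

```text
rearL [ 0.6994 -0.1381  0.012 ]
rearR [ 0.4818 -0.1656  0.012 ]
barendL [ 0.5995 -0.1371  0.03  ]
barendR [ 0.5737 -0.1391  0.03  ]
gripTop [0.557  0.1138 0.075 ]
gripbase [0.559 0.111 0.03 ]
padL [0.6048 0.1761 0.074 ]
padR [0.4938 0.161  0.074 ]
tab [ 0.5537 -0.0953  0.062 ]
stopTopL [0.6183 0.3815 0.077 ]
stopTopR [0.4295 0.3561 0.077 ]
acrossW 0.21933876720465478 -7.186441645778642
bar dir -6.708058823696469 0.25363294733004704
0.11194778445110652 -7.774800705890503
```

```bash
cat >> h.py <<'E'
Y=np.radians(7.0); JX=np.array([np.cos(Y),np.sin(Y),0]); JY=np.array([-np.sin(Y),np.cos(Y),0])
RT=np.column_stack([np.cross(JX,[0,0,-1]),JX,[0,0,-1]])  # tool y along jig x, tool z down
def row(p,rot=RT):
    s=ctrl.get_state(); R0=R.from_quat(s["tcp_rot"])
    t=(R0.inv()*R.from_matrix(rot)).as_rotvec()/(2*np.pi)
    d=R0.inv().apply(np.array(p)-s["eef_pos"])/.2
    return np.round(np.r_[t,d],4)
E
python3 -c "
from h import *
print(RT,row([.5565,.1135,.13]))"
```

```text
[[-0.12186934  0.99254615  0.        ]
 [ 0.99254615  0.12186934  0.        ]
 [ 0.          0.         -1.        ]] [-3.0000e-04  1.0000e-04  1.9410e-01 -2.5819e+00 -2.1876e+00  5.7440e-01]
```

Emit:
{"name": "send_rows", "arguments": {"moves": "0 0 0 -1 -0.85 0 1;0 0 0 -1 -0.85 0 1;0 0 0 -1 -0.85 0 1;0 0 0 -1 -0.85 0 1;0 0 0 -1 -0.85 0 1;0 0 0 -1 -0.85 0 1"}}

```text
time: 0.9
eef_pos: [0.3096, 0.4461, 0.2452]
tcp_rot: [0.115, 0.993, 0.0, -0.0]
contact_force: [-0.0, -0.3, 0.5]
opening: 0.998
finger_force: 0.0
```

Emit:
{"name": "send_rows", "arguments": {"moves": "0 0 0.194 -1 -0.85 0 1;0 0 0.194 -1 -0.85 0 1;0 0 0.194 -1 -0.85 0 1;0 0 0.194 -1 -0.85 0 1;0 0 0.194 -1 -0.85 0 1;0 0 0.194 -1 -0.85 0 1;0 0 0.194 -1 -0.85 0 1;0 0 0.194 -1 -0.85 0 1;0 0 0.194 -1 -0.85 0 1"}}

```text
time: 2.02
eef_pos: [0.4653, 0.2365, 0.2452]
tcp_rot: [0.661, 0.75, -0.0, -0.0]
contact_force: [-0.3, 0.2, -0.2]
opening: 1.004
finger_force: 0.0
```

```bash
python3 -c "
from h import *
print(row([.5565,.1135,.245]),row([.5565,.1135,.15]))"
```

```text
[-0.000e+00 -0.000e+00  6.000e-04 -6.677e-01  3.752e-01  9.000e-04] [-0.000e+00 -0.000e+00  6.000e-04 -6.678e-01  3.753e-01  4.759e-01]
```

Emit:
{"name": "send_rows", "arguments": {"moves": "0 0 0.0006 -0.668 0.375 0.1 1;0 0 0.0006 -0.668 0.375 0.2 1;0 0 0.0006 -0.668 0.375 0.5 1;0 0 0.0006 -0.668 0.375 0.5 1;0 0 0.0006 -0.668 0.375 0.5 1;0 0 0.0006 -0.668 0.375 0.5 1"}}

```text
time: 2.78
eef_pos: [0.5572, 0.1133, 0.1476]
tcp_rot: [0.663, 0.749, 0.001, 0.001]
contact_force: [0.3, 0.9, 0.0]
opening: 1.002
finger_force: 0.0
```

```bash
python3 - <<'E'
from h import *
c=cam("wrist","pics/w1.png"); print(np.round(c["extrinsics"],3),c["fovy"])
print(w2px(c,[[.5565,.1135,.075],[.5565,.1135,.03],[.5537,-.096,.062]]))
E
```

```text
[[ 0.993 -0.115 -0.035  0.548]
 [ 0.121  0.957  0.265  0.18 ]
 [ 0.003 -0.267  0.964  0.277]
 [ 0.     0.     0.     1.   ]] 67.90941705353745
[[280.52993411 228.80938753]
 [280.31658426 211.58632243]
 [249.97943722 438.49956713]]
```

View pics/w1.png

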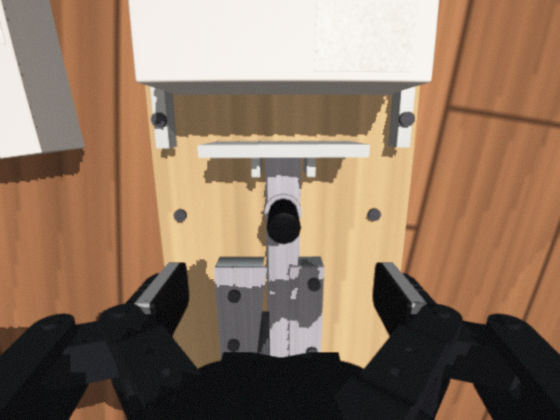

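The wrist picture shows the grip's top centre at about (284,223), between the open fingers, with the paddle's upper edge level at row 145. The yaw is right.

```bash
python3 - <<'E'
from h import *
c=cam("wrist")
g=px2w(c,[(284,223)],.075)[0]; print(g)
pl=px2w(c,[(198,144),(369,144)],.074); print(pl,np.linalg.norm(pl[0]-pl[1])); 
d=pl[1]-pl[0];print(np.degrees(np.arctan2(d[1],d[0])), pl.mean(0)-.056*JY)
print(px2w(c,[(135,80),(433,80)],.087))
print(row([g[0],g[1],.056]))
E
```

```text
[0.55850411 0.11781391 0.075     ]
[[0.49747129 0.16333548 0.074     ]
 [0.60608838 0.17653385 0.074     ]] 0.10941604084898782
6.928205649687787 [0.55860452 0.11435208 0.074     ]
[[0.46244183 0.19634667 0.087     ]
 [0.63247117 0.21717756 0.087     ]]
[ 7.000e-04  0.000e+00 -2.000e-04  2.210e-02  6.900e-03  4.589e-01]
```

Emit:
{"name": "send_rows", "arguments": {"moves": "0 0 0 0.012 0.007 0.2 0.4;0 0 0 0.012 0.007 0.35 0.2;0 0 0 0.012 0.007 0.455 0;0 0 0 0.012 0.007 0.455 -0.1;0 0 0 0.012 0.007 0.455 -0.2;0 0 0 0.012 0.007 0.455 -0.6;0 0 0 0.012 0.007 0.455 -0.8;0 0 0 0.012 0.007 0.455 -0.8", "newtons": 40}}

```text
time: 3.88
eef_pos: [0.5595, 0.1151, 0.0566]
tcp_rot: [0.664, 0.748, 0.002, 0.002]
contact_force: [1.0, 1.1, 6.2]
opening: 0.268
finger_force: 40.8
```

Emit:
{"name": "send_rows", "arguments": {"moves": "0 0 0 0.02 0 0 -0.8;0 0 0 0.04 0 0 -0.8;0 0 0 0.06 0 0 -0.8;0 0 0 0.08 0 0 -0.8;0 0 0 0.1 0 0 -0.8;0 0 0 0.12 0 0 -0.8;0 0 0 0.135 0 0 -0.8;0 0 0 0.15 0 0 -0.8;0 0 0 0.16 0 0 -0.8"}}

```text
time: 5.0
eef_pos: [0.5556, 0.1456, 0.0566]
tcp_rot: [0.664, 0.748, 0.001, 0.002]
contact_force: [1.9, -3.3, 7.2]
opening: 0.268
finger_force: 40.8
```

Emit:
{"name": "send_rows", "arguments": {"moves": "0 0 0 0.0075 0 0 -0.8;0 0 0 0.015 0 0 -0.8;0 0 0 0.0225 0 0 -0.8;0 0 0 0.03 0 0 -0.8;0 0 0 0.0375 0 0 -0.8;0 0 0 0.045 0 0 -0.8;0 0 0 0.0525 0 0 -0.8;0 0 0 0.06 0 0 -0.8;0 0 0 0.0675 0 0 -0.8;0 0 0 0.075 0 0 -0.8"}}

```text
time: 6.25
eef_pos: [0.5539, 0.1592, 0.0566]
tcp_rot: [0.663, 0.748, -0.0, 0.003]
contact_force: [1.3, -7.6, 7.4]
opening: 0.267
finger_force: 40.8
```

```bash
python3 - <<'E'
from h import *
c=cam("top"); im=c["image"][:,:,::-1]
cv2.imwrite("pics/top2.png",cv2.resize(im[140:245,115:255],None,fx=5.5,fy=5.5,interpolation=cv2.INTER_CUBIC))
s=ctrl.get_state();print(s["eef_pos"],s["contact_force"])
E
```

```text
[0.55391899 0.15940222 0.05658323] [ 1.24291806 -7.22197572  8.14479273]
```

View pics/top2.png

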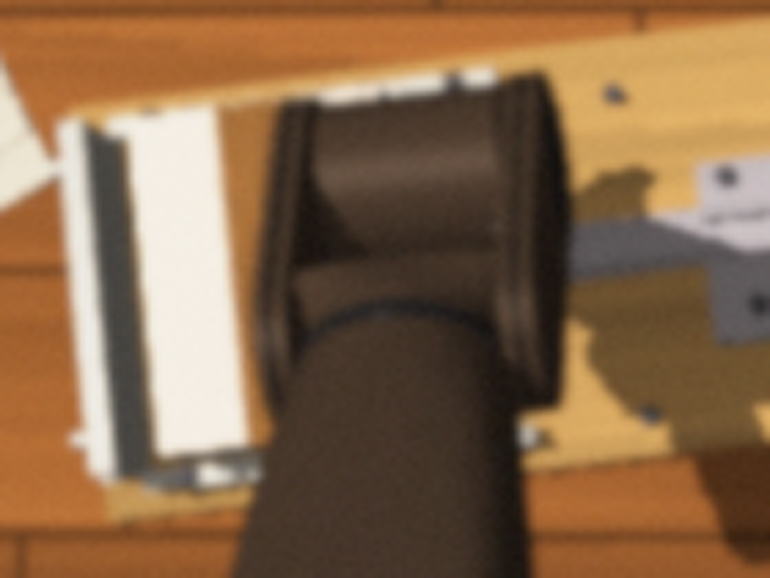

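The top crop shows the stop's inner top edge from about (86,122) to (116,470) and the carton's front top edge from (127,140) to (157,452), so there's a gap left to close.

```bash
python3 - <<'E'
from h import *
c=cam("top")
f=lambda x,y,z: px2w(c,[(115+x/5.5,140+y/5.5)],z)[0]
st=[f(86,122,.077)@JY,f(116,470,.077)@JY]; ca=[f(127,140,.087)@JY,f(157,452,.087)@JY]
print(st,ca)
g=ctrl.get_state()["eef_pos"]@JY; print("paddle front approx",g+.056, "carton front",g+.186)
E
```

```text
[np.float64(0.2992045535889286), np.float64(0.30011808156519487)] [np.float64(0.2759033339939656), np.float64(0.2753671430731309)]
paddle front approx 0.14669514016402885 carton front 0.27669514016402885
```

Emit:
{"name": "send_rows", "arguments": {"moves": "0 0 0 0.008 0 0 -0.8;0 0 0 0.016 0 0 -0.8;0 0 0 0.024 0 0 -0.8;0 0 0 0.032 0 0 -0.8;0 0 0 0.04 0 0 -0.8;0 0 0 0.048 0 0 -0.8;0 0 0 0.056 0 0 -0.8;0 0 0 0.063 0 0 -0.8;0 0 0 0.07 0 0 -0.8"}}

```text
time: 7.48
eef_pos: [0.5522, 0.1731, 0.0566]
tcp_rot: [0.663, 0.748, -0.0, 0.003]
contact_force: [0.7, -7.1, 8.0]
opening: 0.266
finger_force: 40.9
```

Emit:
{"name": "send_rows", "arguments": {"moves": "0 0 0 0.003 0 0 -0.8;0 0 0 0.006 0 0 -0.8;0 0 0 0.009 0 0 -0.8;0 0 0 0.012 0 0 -0.8;0 0 0 0.015 0 0 -0.8;0 0 0 0.018 0 0 -0.8;0 0 0 0.021 0 0 -0.8;0 0 0 0.024 0 0 -0.8"}}

```text
time: 8.48
eef_pos: [0.5516, 0.1778, 0.0566]
tcp_rot: [0.663, 0.748, -0.0, 0.003]
contact_force: [0.1, -7.6, 8.7]
opening: 0.27
finger_force: 40.9
```

Emit:
{"name": "send_rows", "arguments": {"moves": "0 0 0 0.002 0 0 -0.8;0 0 0 0.004 0 0 -0.8;0 0 0 0.006 0 0 -0.8;0 0 0 0.008 0 0 -0.8;0 0 0 0.01 0 0 -0.8;0 0 0 0.012 0 0 -0.8"}}

```text
time: 9.22
eef_pos: [0.5513, 0.1802, 0.0566]
tcp_rot: [0.663, 0.748, -0.0, 0.003]
contact_force: [0.5, -7.7, 8.1]
opening: 0.269
finger_force: 40.9
```

Emit:
{"name": "send_rows", "arguments": {"moves": "0 0 0 0.002 0 0 -0.8;0 0 0 0.004 0 0 -0.8;0 0 0 0.006 0 0 -0.8;0 0 0 0.006 0 0 -0.8"}}

```text
time: 9.72
eef_pos: [0.5512, 0.1815, 0.0566]
tcp_rot: [0.663, 0.748, -0.0, 0.003]
contact_force: [0.7, -6.4, 8.4]
opening: 0.27
finger_force: 40.9
```

Emit:
{"name": "send_rows", "arguments": {"moves": "0 0 0 0.002 0 0 -0.8;0 0 0 0.004 0 0 -0.8;0 0 0 0.006 0 0 -0.8;0 0 0 0.006 0 0 -0.8"}}

```text
time: 10.22
eef_pos: [0.551, 0.1826, 0.0566]
tcp_rot: [0.663, 0.748, -0.0, 0.003]
contact_force: [0.6, -7.3, 8.1]
opening: 0.264
finger_force: 40.9
```

Emit:
{"name": "send_rows", "arguments": {"moves": "0 0 0 0.002 0 0 -0.8;0 0 0 0.004 0 0 -0.8;0 0 0 0.006 0 0 -0.8;0 0 0 0.006 0 0 -0.8"}}

```text
time: 10.72
eef_pos: [0.5509, 0.1838, 0.0566]
tcp_rot: [0.663, 0.748, -0.0, 0.003]
contact_force: [-0.4, -7.8, 7.9]
opening: 0.271
finger_force: 40.9
```

Emit:
{"name": "send_rows", "arguments": {"moves": "0 0 0 0.002 0 0 -0.8;0 0 0 0.004 0 0 -0.8;0 0 0 0.006 0 0 -0.8;0 0 0 0.006 0 0 -0.8"}}

```text
time: 11.22
eef_pos: [0.5507, 0.185, 0.0566]
tcp_rot: [0.663, 0.748, -0.0, 0.003]
contact_force: [0.6, -7.1, 7.7]
opening: 0.27
finger_force: 40.9
```

Emit:
{"name": "send_rows", "arguments": {"moves": "0 0 0 0.002 0 0 -0.8;0 0 0 0.004 0 0 -0.8;0 0 0 0.006 0 0 -0.8;0 0 0 0.006 0 0 -0.8"}}

```text
time: 11.72
eef_pos: [0.5506, 0.1855, 0.0566]
tcp_rot: [0.663, 0.748, -0.001, 0.003]
contact_force: [1.4, -9.5, 8.6]
opening: 0.267
finger_force: 40.9
```

Emit:
{"name": "send_rows", "arguments": {"moves": "0 0 0 0.0015 0 0 -0.8;0 0 0 0.003 0 0 -0.8;0 0 0 0.003 0 0 -0.8"}}

```text
time: 12.1
eef_pos: [0.5507, 0.1855, 0.0566]
tcp_rot: [0.663, 0.749, -0.001, 0.003]
contact_force: [1.0, -12.3, 9.1]
opening: 0.269
finger_force: 40.9
```

Emit:
{"name": "send_rows", "arguments": {"moves": "0 0 0 0.003 0 0 -0.8;0 0 0 0.006 0 0 -0.8;0 0 0 0.008 0 0 -0.8;0 0 0 0.008 0 0 -0.8;0 0 0 0.008 0 0 -0.8"}}

```text
time: 12.72
eef_pos: [0.5507, 0.1855, 0.0566]
tcp_rot: [0.663, 0.749, -0.003, 0.004]
contact_force: [0.5, -17.7, 9.4]
opening: 0.268
finger_force: 41.0
```

Emit:
{"name": "send_rows", "arguments": {"moves": "0 0 0 -0.006 0 0 -0.8;0 0 0 -0.01 0 0 -0.8;0 0 0 -0.01 0 0 0.2;0 0 0 -0.01 0 0 0.2;0 0 0 -0.01 0 0 0.2;0 0 0 -0.01 0 -0.1 0.2;0 0 0 -0.01 0 -0.3 0.2;0 0 0 -0.01 0 -0.5 0;0 0 0 -0.01 0 -0.5 -1"}}

```text
time: 13.85
eef_pos: [0.5516, 0.1894, 0.1604]
tcp_rot: [0.663, 0.748, 0.004, 0.003]
contact_force: [-0.4, 0.3, 0.0]
opening: 0.301
finger_force: 0.0
```

```bash
python3 - <<'E'
from h import *
# tab from bar line: jig coords
c=cam("top")
g=np.array([.5585,.1155,0]);tab=np.array([.5545,-.0955,0])
print("tab rel grip in jig",(tab-g)@JX,(tab-g)@JY)
print(row(np.r_[(tab-.045*JY)[:2],.15]))
E
```

```text
tab rel grip in jig -0.029684616065051413 -0.20893976062269837
[ 9.0000e-04 -0.0000e+00 -4.0000e-04 -1.6402e+00 -1.4750e-01  3.7200e-02]
```

Emit:
{"name": "send_rows", "arguments": {"moves": "0 0 0 -0.9 -0.08 0 -1;0 0 0 -0.9 -0.08 0 -1;0 0 0 -0.9 -0.08 0 -1;0 0 0 -0.9 -0.08 0 -1"}}

```text
time: 14.4
eef_pos: [0.5535, 0.0049, 0.1533]
tcp_rot: [0.666, 0.746, -0.001, -0.001]
contact_force: [-0.0, 1.2, -0.9]
opening: -0.001
finger_force: 0.0
```

Emit:
{"name": "send_rows", "arguments": {"moves": "0 0 0 -0.74 -0.06 0.04 -1;0 0 0 -0.74 -0.06 0.04 -1;0 0 0 -0.74 -0.06 0.04 -1;0 0 0 -0.74 -0.06 0.04 -1;0 0 0 -0.74 -0.06 0.04 -1"}}

```text
time: 15.02
eef_pos: [0.5595, -0.1387, 0.1456]
tcp_rot: [0.663, 0.748, -0.0, -0.001]
contact_force: [0.3, -0.4, 0.3]
opening: 0.001
finger_force: 0.0
```

```bash
python3 - <<'E'
from h import *
c=cam("wrist","pics/w2.png")
s=ctrl.get_state();print(s["eef_pos"],s["opening"]); print(w2px(c,[[.5545,-.0955,.062]]))
E
```

```text
[ 0.55958152 -0.13857223  0.14577134] -0.003327579987087448
[[282.45197981 163.32400515]]
```

View pics/w2.png

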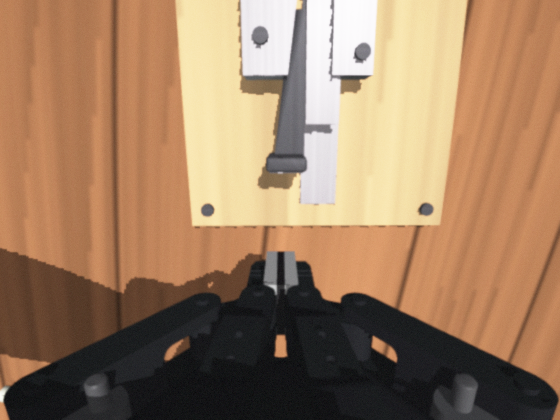

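The wrist picture shows the tab's top at about (287,160), just ahead of the shut fingers (tips at (281,265)), with the bed clear behind it.

```bash
python3 - <<'E'
from h import *
c=cam("wrist")
t=px2w(c,[(287,160)],.062)[0]; s=ctrl.get_state(); d=t-s["eef_pos"]
print(t,d@JX,d@JY,row(np.r_[(t-.03*JY)[:2],.052]))
E
```

```text
[ 0.55740526 -0.0928112   0.062     ] 0.00330795038293516 0.045784206643856566 [-1.000e-04 -1.000e-04 -1.000e-04  7.860e-02  1.680e-02  4.699e-01]
```

Emit:
{"name": "send_rows", "arguments": {"moves": "0 0 0 0.05 0.014 0.2 -1;0 0 0 0.05 0.014 0.4 -1;0 0 0 0.05 0.014 0.47 -1;0 0 0 0.05 0.014 0.47 -1;0 0 0 0.08 0.014 0.47 -1;0 0 0 0.1 0.014 0.47 -1;0 0 0 0.12 0.014 0.47 -1;0 0 0 0.12 0.014 0.47 -1"}}

```text
time: 16.12
eef_pos: [0.5599, -0.116, 0.0528]
tcp_rot: [0.664, 0.748, 0.0, 0.0]
contact_force: [-0.3, -0.8, 0.3]
opening: 0.0
finger_force: 0.0
```

Emit:
{"name": "send_rows", "arguments": {"moves": "0 0 0 0.01 0 0 -1;0 0 0 0.02 0 0 -1;0 0 0 0.03 0 0 -1;0 0 0 0.04 0 0 -1;0 0 0 0.045 0 0 -1;0 0 0 0.045 0 0 -1"}}

```text
time: 16.88
eef_pos: [0.5589, -0.1075, 0.0524]
tcp_rot: [0.664, 0.748, 0.0, 0.0]
contact_force: [2.1, -2.8, -1.9]
opening: -0.001
finger_force: 1.1
```

Emit:
{"name": "send_rows", "arguments": {"moves": "0 0 0 0.005 0 0 -1;0 0 0 0.01 0 0 -1;0 0 0 0.015 0 0 -1;0 0 0 0.02 0 0 -1;0 0 0 0.02 0 0 -1"}}

```text
time: 17.5
eef_pos: [0.5585, -0.1034, 0.0526]
tcp_rot: [0.664, 0.748, 0.0, 0.0]
contact_force: [2.5, -3.1, -0.9]
opening: -0.002
finger_force: 1.5
```

Emit:
{"name": "send_rows", "arguments": {"moves": "0 0 0 0.006 0 0 -1;0 0 0 0.012 0 0 -1;0 0 0 0.018 0 0 -1;0 0 0 0.024 0 0 -1;0 0 0 0.024 0 0 -1"}}

```text
time: 18.12
eef_pos: [0.5585, -0.1011, 0.0527]
tcp_rot: [0.663, 0.748, -0.001, 0.003]
contact_force: [3.0, -10.4, -4.2]
opening: -0.0
finger_force: 5.5
```

Emit:
{"name": "send_rows", "arguments": {"moves": "0 0 0 0.005 0 0 -1;0 0 0 0.009 0 0 -1;0 0 0 0.009 0 0 -1"}}

```text
time: 18.5
eef_pos: [0.5585, -0.1007, 0.0527]
tcp_rot: [0.663, 0.749, -0.002, 0.004]
contact_force: [2.6, -15.7, -5.9]
opening: -0.0
finger_force: 7.6
```

Emit:
{"name": "send_rows", "arguments": {"moves": "0 0 0 0.004 0 0 -1;0 0 0 0.007 0 0 -1;0 0 0 0.007 0 0 -1"}}

```text
time: 18.88
eef_pos: [0.5585, -0.1003, 0.0528]
tcp_rot: [0.663, 0.749, -0.002, 0.005]
contact_force: [3.5, -19.0, -5.4]
opening: 0.002
finger_force: 9.2
```

Emit:
{"name": "send_rows", "arguments": {"moves": "0 0 0 0.003 0 0 -1;0 0 0 0.006 0 0 -1;0 0 0 0.006 0 0 -1"}}

```text
time: 19.25
eef_pos: [0.5585, -0.1001, 0.0528]
tcp_rot: [0.663, 0.749, -0.003, 0.006]
contact_force: [4.6, -20.8, -7.1]
opening: 0.001
finger_force: 10.6
```

Emit:
{"name": "send_rows", "arguments": {"moves": "0 0 0 -0.03 0 0 -1;0 0 0 -0.1 0 0 -1;0 0 0 -0.2 0 0 -1;0 0 0 -0.2 0 -0.2 -1;0 0 0 -0.2 0 -0.5 -1;0 0 0 -0.2 0 -0.8 -1;0 0 0 -0.2 0 -0.8 -1"}}

```text
time: 20.12
eef_pos: [0.5651, -0.1358, 0.2197]
tcp_rot: [0.664, 0.748, 0.002, 0.006]
contact_force: [0.9, -0.3, -0.4]
opening: -0.001
finger_force: 0.0
```

```bash
python3 - <<'E'
from h import *
c=cam("top"); im=c["image"][:,:,::-1]
s=ctrl.get_state();print(s["eef_pos"],s["contact_force"])
cv2.imwrite("pics/top3.png",cv2.resize(im[130:240,115:330],None,fx=3.7,fy=3.7,interpolation=cv2.INTER_CUBIC))
E
```

```text
[ 0.56331441 -0.13496812  0.21583706] [-0.79192523 -0.07013095  0.44133107]
```

View pics/top3.png

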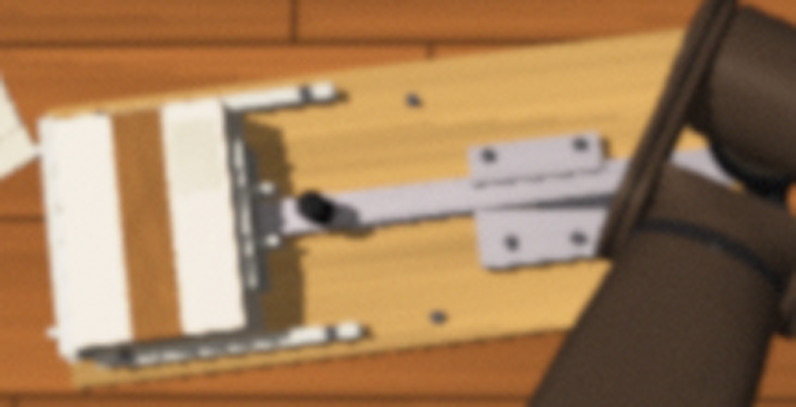

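The top crop shows the carton against the end stop, its left edge at (45–75, 120–345). The paddle is against the carton's rear (240–255, 110–330), and the robot is clear of everything.

```bash
python3 -c "
from h import *
print(ctrl.sign_off())"
```

```text
the job is handed in; nothing more can be done
None
```

The carton is snug against the end stop (last push about 18 N), the wedge was pushed to about 21 N and released, and the job was handed in at about 20 s with the robot clear; I never touched the tape gun, tape roll or marker.

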